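Stand a small deposit bottle in the flap-fronted return box

ROBOT

A 7-joint arm with a two-finger parallel gripper is mounted at the origin on the work surface. World frame = base frame: x ahead of the robot, y to its left, z up, the work surface at z = 0. Lengths are in m, angles in degrees, forces in N, time in s.
With the tool pointing down it reaches from about 0.35 to 0.9 m from the base axis. Payload 8.1 kg.
Tool frame: the origin (TCP) lies between the finger pads; the fingertips stand 22 mm ahead of it and the grasp point (between the pads) lies 3 mm ahead of it; z points along the fingers, y is the line along which they close (so a half turn about z gives the same grasp; the last joint's range is limited). The gripper opens to 85 mm and grips with 20 to 120 N. Pads are 22 mm wide; open, the fingers measure 114 mm over their backs; the gripper's body (76 mm by 85 mm) begins 54 mm behind the grasp point. The pads swing forward as they close: fully open they stand 13 mm farther back than shut.
Start: joints at [-72.342, 24.895, 1.432, 90.138, -0.665, 64.973, -4.303], TCP at [0.25, 0.573, 0.253] pointing down, gripper open.
Joint ranges: [-149.89, 149.89], [-25.12, 119.58], [-72.63, 75.52], [4.76, 147.25], [-75.54, 255.54], [6.69, 114.76], [-157.13, 157.13]. Speed limits (degrees/s): [127.2, 127.2, 172.46, 172.46, 180, 180, 180].

INTERFACE

Orientations are given as a 3x3 rotation matrix whose columns are the frame's x, y, z axes.
In Python, from station import sensors, viewer, order gives the robot as it stands.
- The arm moves only by the tool arm_command, never from a script. Its argument "targets" is a list of rows, each a list of 3 entries, a list of its own where there are three numbers: the shift along the world's x, y, z in m, then the turn about the world's z in rad, then the gripper's target within -1 to 1 (shut at 1, half-way at 0, fully open at -1). A call has 1 to 20 rows; each row shifts and turns the commanded pose from where the row before left it; what a row does not reach is not made up. A row lasts 1/12 s, in which the tool goes at most 41.7 mm and 7.16 degrees, less where a joint would pass 70% of its speed; a pose out of reach is approached as far as the arm can. A call with a gripper value outside its range is refused whole. The fingers move at their own pace and stop on an object; "newtons" is the grip in N (left out, the last holds). Time passes only in rows, so rows that do not move let the fingers close. It gives the time, the measured TCP pose, the force, the opening and the grip force at its end, in the units of the state.
- sensors.observe(): the state, without advancing time (a new reading comes with each control period).
- viewer.snapshot(name): name is "scene" or "top" or "wrist"; returns the picture (480x640x3 uint8, red, green, blue); there is no depth.
- viewer.camera_params(name): a dict with "fovy" (degrees; the focal length in pixels is half the picture's height over the tangent of half this angle, whatever the lens; pixels are square), "cx", "cy" (the principal point, pixels), "rvec" (rotation vector, rad) and "tvec" (3), from world to camera coordinates, as OpenCV has them. Camera axes: x right, y down, z forward; pixel columns grow to the right and rows downward; lengths in m; the calibration is good to about 2 mm. A picture is of the moment at which its call begins: read the wrist's pose just before it. camera_params takes no time and is no camera call; for the wrist camera it gives the pose at the moment of the call.
- order.hand_in(): hands the job in; it is judged then, once.
The state is a dict: "time": time; "joint_positions": joint angles; "qd": joint speeds; "joint_efforts": joint torques, N m; "position": TCP position; "tool_rot": TCP orientation; "wrist_force": force on the tool from outside, world axes, zero at the start; "ft_torque": the same for the moment, N m; "grip_width": finger opening in m; "gripper_force": force on a finger pad.
Only numpy, scipy, OpenCV 4.12 (cv2) and the standard library are available. Lean on these libraries where they do the work, as an engineer would, in place of code of your own. Each camera call takes 0.05 s, during which the arm holds its last target. There are 200 camera calls.

TASK

Return the small slim glass bottle on the tray to the deposit box: push it foot first through the sprung flap and stand it upright on the cardboard inside, close behind the box's front wall. How high the cardboard lies cannot be seen, so feel for it: set the glass down gently, neither dropping it nor pressing it hard on anything. Then come out so that the flap swings shut, and leave everything else on the bench where it was.

Things in the scene. Friction and masses are not known exactly. Their poses are not given: they have to be found in the camera images.
- bottle_mid (a point): centre (half-way up, 42.5 mm above the foot) of the small closed glass bottle to be returned: upright, 85 mm tall in all; round body 40 mm across up to 45 mm, sloping shoulder to 59 mm, then a black cap 24 mm across from 59 to 85 mm. About 0.1 kg. z axis: up along the bottle
- bin: the deposit box, fixed, of 3 mm sheet steel, 133 mm deep (x) by 230 mm wide (y). Origin: centre of its underside; x points to its back, y along its width, z up. Inner faces: front x = -63.5, back +63.5, sides y = -112 and +112 mm. The front wall ends in a lip; from it the mouth slopes up and back at 50 degrees to the hinge; behind that a roof, top at z = 284. Carrying handles on its sides reach y = +-140 mm
- lip (a point): top of the rolled lip (6 mm round) of the box's front wall, mid-width: x = -65, y = 0, z = 159 mm in the box's frame
- hinge (a point): middle of the flap's hinge axis: x = 33, y = 0, z = 274.6 mm in the box's frame; the axis runs along the box's y
- flap (a joint): angle of the push flap, rad: 0 = shut (sloping from the hinge down to the lip), grows as it swings inward, to 1.2. Aluminium sheet 148 long, 216 wide, 2.5 mm thick. Sprung shut: 0.6 N square to its lower edge starts it, 1.4 N holds it 0.5 rad open. A bottle pushed down at floor_spot slides on it and swings it 0.3 to 0.6 rad; it then leans, mostly sideways, with up to 3 N on bottle, fingers or gripper
- tall_mid (a point): centre of a tall glass bottle, 190 mm tall, 64 mm across, black cap; leave alone
- jar_mid (a point): centre of a wide glass jar with an aluminium lid, 94 mm tall, 68 mm across; leave alone
- brush_mid (a point): centre of a purple scrubbing brush with a bow handle, 150 x 48 x 65 mm, lying bristles down along its x; leave alone
- scraper_mid (a point): point in the handle of a flat comb-like lint scraper, 97 x 85 x 10 mm, lying flat, handle to its -x; leave alone
- dipper_mid (a point): centre of the aluminium dipper's bowl, 112 mm across, 75 mm tall, with a handle rising to 84 mm and ending 176 mm from the centre along its x; leave alone
- tray: the stainless tray, fixed, 280 (x) by 340 (y) mm, rim 14 mm high, floor 3 mm thick; origin: centre of its underside. Bottles, jar, brush and scraper stand or lie on its floor. The bottle and its two neighbours stand in a row along the tray's y, about 115 mm apart
- floor_spot (a point): point on the box's steel floor (z = 3 mm) where the bottle fits best, 43 mm behind the front wall: x = -20, y = 0 in the box's frame. A flat, level cardboard cushion covers the floor; its top lies 8 to 42 mm above the box's underside, differs each time, is hidden and not given: feel for it. It gives about 1 mm per 8 N. The flap shuts over a bottle whose axis is at x = -40 to -10
Not all that is in view belongs to the job. Leave any orange look-alike of the part that bears bottle_mid alone.

How it is judged (in metres and radians):
On the way:
1. the small bottle, upright above the lip's inside, pushes the flap open with its foot (value of joint flap above 0.12 rad and contact force between bottle and bin above 0.2 N and x of bottle_mid in the frame of bin between -0.063 and 0.04 m and z of bottle_mid in the frame of bin above 0.1 m and angle between bottle_mid's own z axis and vertical below 0.6 rad), for 0.05 s.
At the end, for the whole second after the job is handed in: The small bottle stands upright (within 0.15 rad) and at rest on the cardboard inside the box, and the flap is shut (within 0.06 rad) (x of bottle_mid in the frame of bin between -0.063 and 0.063 m and y of bottle_mid in the frame of bin between -0.112 and 0.112 m and z of bottle_mid in the frame of bin below 0.092 m and angle between bottle_mid's own z axis and vertical below 0.15 rad and linear speed of bottle below 0.02 m/s and value of joint flap below 0.06 rad); the robot touches nothing.
It fails at once if the glass bottle is pressed or knocked against the box, its flap or its cardboard with more than 20 N (contact force between bottle and bin above 20 N).
It fails at once if the bottle is dropped or plunged inside the box (faster than 0.2 m/s) (linear speed of bottle above 0.2 m/s and z of bottle_mid in the frame of bin below 0.19 m and x of bottle_mid in the frame of bin between -0.063 and 0.063 m and y of bottle_mid in the frame of bin between -0.112 and 0.112 m).
It fails at once if another thing on the bench is shifted by more than 30 mm (distance of any of tall_mid, jar_mid, brush_mid, scraper_mid, dipper_mid from where it was at the start of the episode above 0.03 m).
It also fails if it takes over 61 s, if anything falls off the work surface, if the arm or the gripper's body presses on something with over 40 N, if the wrist force passes 120 N, or if a joint passes its speed limit or range.

## Working session

There is one attempt and no reset: what is moved stays moved. The work goes in short steps, Python scripts to look and compute and a tool call to move; the robot and the scene stay as the last step left them, time stands still between calls to the robot, and variables do not carry over. Pictures are saved under pics/ and viewed, at most 10 in all, crops included, and the job is handed in when it is done.

Besides the shell and the picture viewer there is one more tool, called after "Call:" as name([rows], argument=value, ...), one row to a line, values as JSON. arm_command: Moves the arm, as the interface text tells. Its arguments: {"type":"object","properties":{"targets":{"type":"array"},"newtons":{"type":"number"}},"required":["targets"]}

```bash
mkdir -p pics; cat > h.py <<'E'
import numpy as np, cv2
from station import sensors, viewer, order
def K(p):
    f=240/np.tan(np.radians(p["fovy"])/2); return np.array([[f,0,p["cx"]],[0,f,p["cy"]],[0,0,1]])
def proj(p,X):
    return cv2.projectPoints(np.array(X,float).reshape(-1,3),np.array(p["rvec"],float),np.array(p["tvec"],float),K(p),None)[0].reshape(-1,2)
def ray(p,uv):
    R=cv2.Rodrigues(np.array(p["rvec"],float))[0]; t=np.array(p["tvec"],float).ravel()
    d=R.T@np.linalg.inv(K(p))@np.array([*uv,1.]); return -R.T@t,d/np.linalg.norm(d)
def atz(p,uv,z):
    c,d=ray(p,uv); return c+d*(z-c[2])/d[2]
E
python3 - <<'E'
from h import *
for n in("scene","top"):
    im=viewer.snapshot(n); cv2.imwrite(f"pics/{n}0.png",im[:,:,::-1]); p=viewer.camera_params(n); print(n,p,ray(p,(p["cx"],p["cy"])))
s=sensors.observe();print(s["time"],s["position"],s["tool_rot"],s["wrist_force"],s["grip_width"])
E
```

```text
scene {'fovy': 43.00979759692984, 'cx': 316.76488148723087, 'cy': 239.43050091219686, 'rvec': array([ 1.63453342,  1.77967952, -0.84957919]), 'tvec': array([ 0.0286667 , -0.25524932,  1.90159955])} (array([1.62737785, 0.12379144, 1.00914413]), array([-0.76957473, -0.07338069, -0.63432643]))
top {'fovy': 46.63186140913643, 'cx': 313.0366566333536, 'cy': 236.96957392525164, 'rvec': array([ 2.16608736, -2.19847929,  0.05140801]), 'tvec': array([0.02946978, 0.61839134, 1.55392684])} (array([ 0.52055813, -0.00295987,  1.58964632]), array([ 0.06241394,  0.01477561, -0.99794097]))
0.1 [0.24946568 0.57261417 0.25262951] [[-9.16773234e-01  3.99407846e-01 -4.58766432e-04]
 [ 3.99408098e-01  9.16772321e-01 -1.29739100e-03]
 [-9.76037791e-05 -1.37264837e-03 -9.99999053e-01]] [ 0.00328954  0.04997277 -0.09250859] 0.08542505458855695
```

View pics/scene0.png

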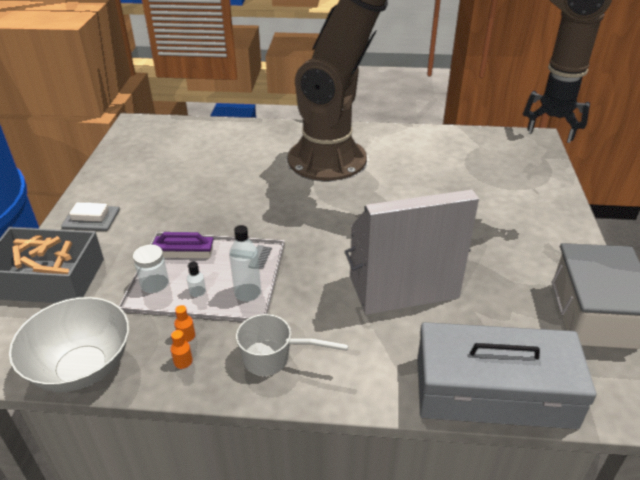

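View pics/top0.png

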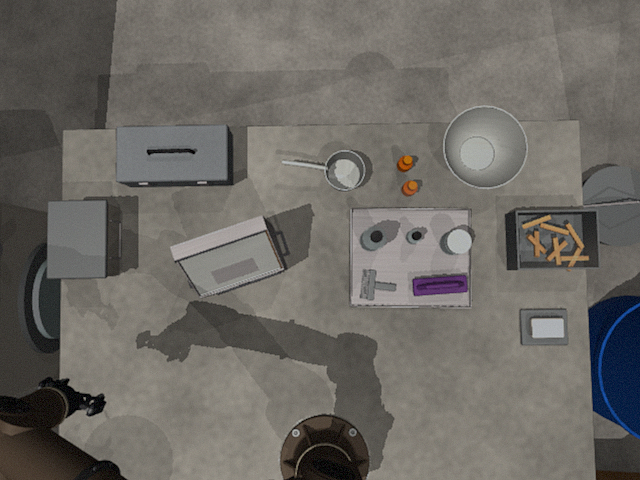

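The small clear bottle with the black cap is at scene (195,270) and top (417,236). The other candidates are the tall bottle, with its cap at top (376,236), and two orange look-alikes at top (406,163) and (411,187). Only the first fits: it is small, not orange, and stands mid-row on the tray. I'll confirm it in enlarged crops and measure the box there too.

```bash
python3 - <<'E'
from h import *
t=cv2.imread("pics/top0.png"); s=cv2.imread("pics/scene0.png")
rs=lambda a,k:cv2.resize(a,None,fx=k,fy=k,interpolation=cv2.INTER_CUBIC)
a=rs(t[205:305,160:300],5)  # box: 700x500
cv2.imwrite("pics/box.png",a)
b=rs(t[200:260,345:475],6); c=rs(s[225:305,130:260],3) # 780x360, 390x240
o=np.zeros((600,780,3),np.uint8); o[:360]=b; o[360:,:390]=c; cv2.imwrite("pics/bot.png",o)
E
```

```text
(no output)
```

View pics/box.png

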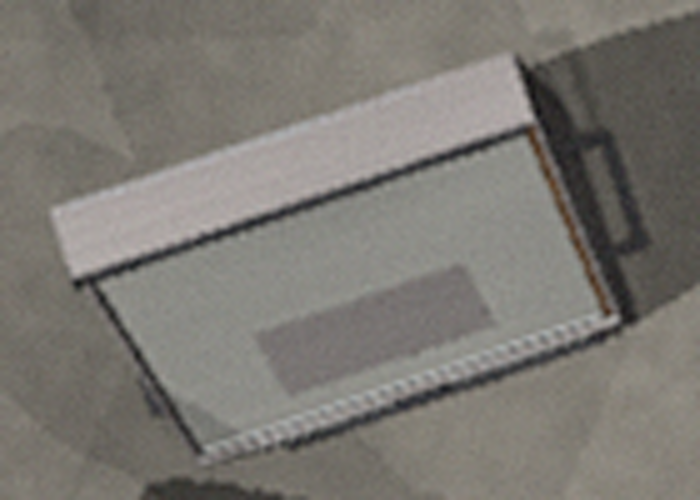

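View pics/bot.png

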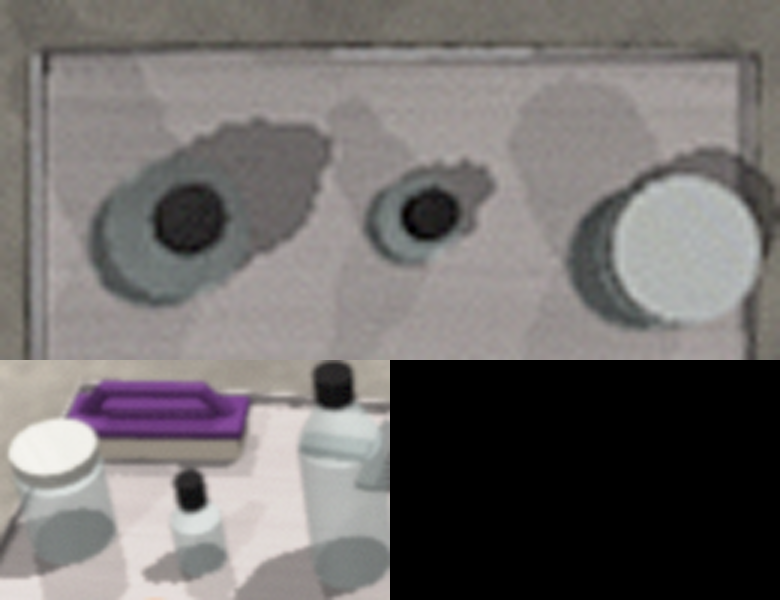

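Crop confirms: the small bottle's black cap is at top (416.8,235.5), between the tall bottle and the jar. The box roof corners and lip ends are clear, so I'll fit the pose.

```bash
python3 - <<'E'
from h import *
from scipy.optimize import least_squares
p=viewer.camera_params("top");q=viewer.camera_params("scene")
c=lambda u,v:((u+.5)/5-.5+160,(v+.5)/5-.5+205)
px=np.array([c(52,210),c(515,55),c(205,457),c(618,318)])
L=np.array([[66.5,115,284],[66.5,-115,284],[-66,115,159],[-66,-115,159]])/1e3
def W(v,L): 
    R=cv2.Rodrigues(np.array([0,0,v[2]]))[0]; return L@R.T+[v[0],v[1],0]
r=least_squares(lambda v:(proj(p,W(v,L))-px).ravel(),[.6,.2,.3])
v=r.x;print(v,np.degrees(v[2]),r.fun.round(2))
print("scene",proj(q,W(v,L)).round(1),"hinge-side roof",proj(p,W(v,np.array([[.033,.115,.284],[.033,-.115,.284]]))), [c(80,280),c(537,128)])
d=lambda u,w:((u+.5)/6-.5+345,(w+.5)/6-.5+200)
b=atz(p,d(431,213),.088); print("bottle",b)
# scene: cap top centre and base
for zz,uv in((.088,(130+190/3,225+(473-360)/3)),):print("scene cap top",atz(q,uv,zz))
print("proj cap top in scene",proj(q,[[*b[:2],.088],[*b[:2],.003]]))
t=atz(p,d(190,218),.193);j=atz(p,d(687,249),.097);print("tall",t,"jar",j)
for n,l in(("spot",[-.02,0,.003]),("lip",[-.065,0,.159])):print(n,W(v,np.array([l])))
R=cv2.Rodrigues(np.array([0,0,v[2]]))[0];print(R.round(4))
E
```

```text
[0.55783849 0.22327067 0.31375802] 17.977010377329474 [ 0.25 -0.41  0.08 -0.87 -1.32  1.26  0.96  0.11]
scene [[476.5 197. ]
 [368.4 212.8]
 [444.1 208.7]
 [349.1 222.7]] hinge-side roof [[174.6044762  259.65706587]
 [267.17673701 228.13300301]] [(175.6, 260.6), (267.0, 230.2)]
bottle [ 0.61529578 -0.2594055   0.088     ]
scene cap top [ 0.61543942 -0.25636362  0.088     ]
proj cap top in scene [[192.04202124 262.55451735]
 [196.97462972 289.3857759 ]]
tall [ 0.60812282 -0.14092982  0.193     ] jar [ 0.5969049  -0.37120293  0.097     ]
spot [[0.53881488 0.21709796 0.003     ]]
lip [[0.49601176 0.20320937 0.159     ]]
[[ 0.9512 -0.3086  0.    ]
 [ 0.3086  0.9512  0.    ]
 [ 0.      0.      1.    ]]
```

Call:
arm_command([
  [[0.013, -0.03, 0], -0.019, -1],
  [[0.013, -0.03, 0], -0.019, -1],
  [[0.013, -0.03, 0], -0.019, -1],
  [[0.013, -0.03, 0], -0.019, -1],
  [[0.013, -0.03, 0], -0.019, -1],
  [[0.013, -0.03, 0], -0.019, -1],
  [[0.013, -0.03, 0], -0.019, -1],
  [[0.013, -0.03, 0], -0.019, -1],
  [[0.013, -0.03, 0], -0.019, -1],
  [[0.013, -0.03, 0], -0.019, -1],
  [[0.013, -0.03, 0], -0.019, -1],
  [[0.013, -0.03, 0], -0.019, -1],
  [[0.013, -0.03, 0], -0.019, -1],
  [[0.013, -0.03, 0], -0.019, -1],
  [[0.013, -0.03, 0], -0.019, -1],
  [[0.013, -0.03, 0], -0.019, -1],
  [[0.013, -0.03, 0], -0.019, -1],
  [[0.013, -0.03, 0], -0.019, -1],
  [[0.013, -0.03, 0], -0.019, -1],
  [[0.013, -0.03, 0], -0.019, -1],
], newtons=40)

```text
time: 1.77
position: [0.5098, -0.0286, 0.2532]
tool_rot: [[-0.703, 0.712, -0.0], [0.712, 0.703, 0.0], [0.0, -0.0, -1.0]]
wrist_force: [1.0, 1.1, 0.4]
grip_width: 0.0855
gripper_force: 0.0
```

Call:
arm_command([
  [[0.0105, -0.023, 0], 0, -1],
  [[0.0105, -0.023, 0], 0, -1],
  [[0.0105, -0.023, 0], 0, -1],
  [[0.0105, -0.023, 0], 0, -1],
  [[0.0105, -0.023, 0], 0, -1],
  [[0.0105, -0.023, 0], 0, -1],
  [[0.0105, -0.023, 0], 0, -1],
  [[0.0105, -0.023, 0], 0, -1],
  [[0.0105, -0.023, 0], 0, -1],
  [[0.0105, -0.023, 0], 0, -1],
  [[0, 0, 0], 0, -1],
  [[0, 0, 0], 0, -1],
])

```text
time: 2.77
position: [0.6142, -0.2586, 0.2525]
tool_rot: [[-0.701, 0.713, -0.001], [0.713, 0.701, -0.001], [0.001, -0.001, -1.0]]
wrist_force: [-0.8, 0.3, -1.0]
grip_width: 0.0853
gripper_force: 0.0
```

```bash
python3 - <<'E'
from h import *
p=viewer.camera_params("wrist"); s=sensors.observe(); im=viewer.snapshot("wrist"); cv2.imwrite("pics/w1.png",im[:,:,::-1])
print(s["position"]); print(proj(p,[[.6153,-.258,.088],[.6153,-.258,.003]])); import json
json.dump({k:np.ravel(v).tolist() for k,v in p.items()},open("w1.json","w"))
E
```

```text
[ 0.61415044 -0.25859946  0.25247094]
[[324.29233717 222.1747074 ]
 [323.8417067  198.90618679]]
```

View pics/w1.png

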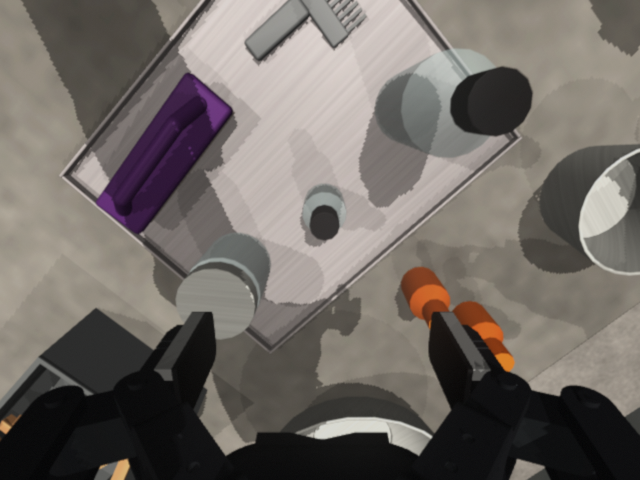

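The cap sits at wrist (324,222), exactly where I predicted, so I'm descending.

Call:
arm_command([
  [[0.001, 0.0005, -0.02], 0, -1],
  [[0, 0, -0.02], 0, -1],
  [[0, 0, -0.02], 0, -1],
  [[0, 0, -0.02], 0, -1],
  [[0, 0, -0.02], 0, -1],
  [[0, 0, -0.02], 0, -1],
  [[0, 0, -0.02], 0, -1],
  [[0, 0, -0.018], 0, -1],
  [[0, 0, -0.0105], 0, -1],
  [[0, 0, 0], 0, -1],
  [[0, 0, 0], 0, -1],
  [[0, 0, 0], 0, 1],
  [[0, 0, 0], 0, 1],
  [[0, 0, 0], 0, 1],
  [[0, 0, 0], 0, 1],
  [[0, 0, 0], 0, 1],
  [[0, 0, 0], 0, 1],
  [[0, 0, 0], 0, 1],
  [[0, 0, 0], 0, 1],
  [[0, 0, 0], 0, 1],
], newtons=40)

```text
time: 4.48
position: [0.6159, -0.2568, 0.0853]
tool_rot: [[-0.703, 0.711, 0.001], [0.711, 0.703, -0.0], [-0.001, 0.0, -1.0]]
wrist_force: [-1.7, -0.3, 6.6]
grip_width: 0.0224
gripper_force: 39.1
```

Call:
arm_command([
  [[0, 0, 0.008], 0, 1],
  [[0, 0, 0.015], 0, 1],
  [[0, 0, 0.02], 0, 1],
  [[0, 0, 0.025], 0, 1],
  [[0, 0, 0.025], 0, 1],
  [[0, 0, 0.025], 0, 1],
  [[0, 0, 0.025], 0, 1],
  [[0, 0, 0.025], 0, 1],
  [[0, 0, 0.025], 0, 1],
  [[0, 0, 0.025], 0, 1],
  [[0, 0, 0.025], 0, 1],
  [[0, 0, 0.025], 0, 1],
  [[0, 0, 0.025], 0, 1],
  [[0, 0, 0.01], 0, 1],
  [[0, 0, 0], 0, 1],
  [[0, 0, 0], 0, 1],
  [[0, 0, 0], 0, 1],
])

```text
time: 5.9
position: [0.6151, -0.2561, 0.3858]
tool_rot: [[-0.703, 0.711, -0.003], [0.711, 0.703, 0.001], [0.003, -0.001, -1.0]]
wrist_force: [0.4, -0.2, -1.0]
grip_width: 0.0228
gripper_force: 39.2
```

```bash
python3 - <<'E'
from h import *
s=sensors.observe(); p=viewer.camera_params("wrist"); w=viewer.snapshot("wrist"); q=viewer.camera_params("scene"); z=viewer.snapshot("scene")
P=np.array(s["position"]); print(P,s["wrist_force"],s["grip_width"])
foot=P-[0,0,.0815]
print(proj(p,[foot,foot+[0,0,.085]]), proj(q,[foot,foot+[0,0,.085]]))
u=proj(q,[foot])[0].astype(int)
a=w[200:480,120:520]; b=cv2.resize(z[u[1]-70:u[1]+30,u[0]-60:u[0]+60],None,fx=2.8,fy=2.8,interpolation=2)
print("scene crop origin",u-[60,70]); cv2.imwrite("pics/held.png",np.hstack([a,b])[:,:,::-1])
E
```

```text
[ 0.61512321 -0.25606818  0.38582155] [ 0.37539676 -0.23786708 -0.99222395] 0.022803959206414114
[[322.95990181 261.13343939]
 [323.47796788 347.50192601]] [[179.18515076 183.88605357]
 [172.66717332 148.03871882]]
scene crop origin [119 113]
```

View pics/held.png

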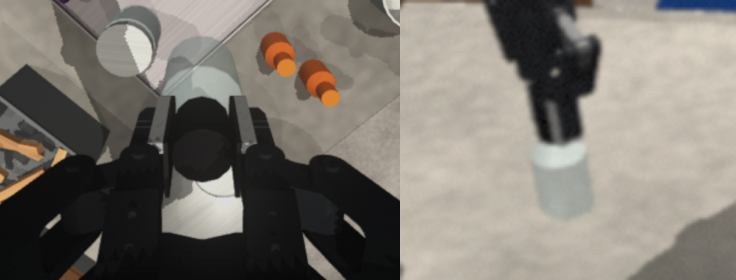

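The bottle is held upright, foot about 81.5 mm below the TCP. I'm carrying it over the mouth and turning so the fingers close along the box's y.

Call:
arm_command([
  [[-0.0037, 0.0237, 0], 0.055, 1],
  [[-0.0037, 0.0237, 0], 0.055, 1],
  [[-0.0037, 0.0237, 0], 0.055, 1],
  [[-0.0037, 0.0237, 0], 0.055, 1],
  [[-0.0037, 0.0237, 0], 0.055, 1],
  [[-0.0037, 0.0237, 0], 0.055, 1],
  [[-0.0037, 0.0237, 0], 0.055, 1],
  [[-0.0037, 0.0237, 0], 0.055, 1],
  [[-0.0037, 0.0237, 0], 0.055, 1],
  [[-0.0037, 0.0237, 0], 0.055, 1],
  [[-0.0037, 0.0237, 0], 0.055, 1],
  [[-0.0037, 0.0237, 0], 0.055, 1],
  [[-0.0037, 0.0237, 0], 0.055, 1],
  [[-0.0037, 0.0237, 0], 0.055, 1],
  [[-0.0037, 0.0237, 0], 0.055, 1],
  [[-0.0037, 0.0237, 0], 0.055, 1],
  [[-0.0037, 0.0237, 0], 0.055, 1],
  [[-0.0037, 0.0237, 0], 0.055, 1],
  [[-0.0037, 0.0237, 0], 0.055, 1],
  [[-0.0037, 0.0237, 0], 0.055, 1],
], newtons=80)

```text
time: 7.67
position: [0.5409, 0.2186, 0.3868]
tool_rot: [[-0.952, -0.307, -0.001], [-0.307, 0.952, -0.001], [0.002, -0.0, -1.0]]
wrist_force: [0.0, -0.7, 0.2]
grip_width: 0.0216
gripper_force: 78.5
```

Call:
arm_command([
  [[0, 0, -0.005], 0, 1],
  [[0, 0, 0], 0, 1],
  [[0, 0, 0], 0, 1],
  [[0, 0, 0], 0, 1],
])

```text
time: 8.0
position: [0.5419, 0.2164, 0.3827]
tool_rot: [[-0.953, -0.303, -0.0], [-0.303, 0.953, -0.001], [0.0, -0.001, -1.0]]
wrist_force: [-0.7, -0.1, -1.8]
grip_width: 0.0217
gripper_force: 78.5
```

```bash
python3 - <<'E'
from h import *
s=sensors.observe(); p=viewer.camera_params("wrist"); w=viewer.snapshot("wrist")
P=np.array(s["position"]); print(P,s["wrist_force"],s["grip_width"],s["joint_positions"], np.degrees(np.arctan2(s["tool_rot"][1][1],s["tool_rot"][0][1])))
v=[0.55784,0.22327,0.31376]; R=cv2.Rodrigues(np.array([0,0,v[2]]))[0]
print("in box",R.T@(P-[v[0],v[1],0]))
L=np.array([[66.5,115,284],[66.5,-115,284],[-65,115,159],[-65,-115,159],[33,115,284],[33,-115,284]])/1e3
print(proj(p,L@R.T+[v[0],v[1],0]).round(1)); cv2.imwrite("pics/w2.png",w[:,:,::-1])
import json; json.dump({k:np.ravel(x).tolist() for k,x in p.items()},open("w2.json","w"))
E
```

```text
[0.54190695 0.2164388  0.38266128] [-0.69525102 -0.14839978 -1.84471767] 0.021655964979835178 [-32.22747648  16.60313145   7.08456178  84.37891603  -2.02164817
  79.17490007  82.55614875] 107.61072314273856
in box [-0.01726356 -0.00158017  0.38266128]
[[491.3 363.8]
 [161.2 365.2]
 [452.1 152.8]
 [196.9 154.3]
 [498.2 321.5]
 [154.1 323.1]]
```

View pics/w2.png

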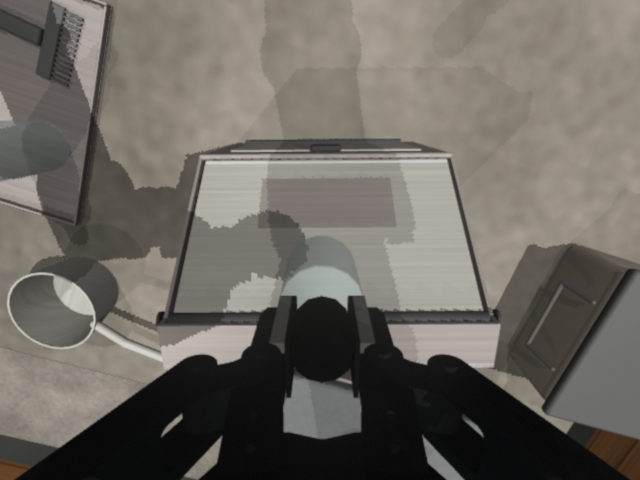

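The lip is at rows 153–159 and the roof edge at row 322, both within 2 mm of prediction. The bottle is centred over the mouth, so I'm descending onto the flap.

Call:
arm_command([
  [[0.001, 0.001, -0.01], 0, 1],
  [[0, 0, -0.01], 0, 1],
  [[0, 0, -0.01], 0, 1],
  [[0, 0, -0.01], 0, 1],
  [[0, 0, -0.01], 0, 1],
  [[0, 0, -0.005], 0, 1],
  [[0, 0, -0.005], 0, 1],
  [[0, 0, -0.005], 0, 1],
  [[0, 0, -0.005], 0, 1],
  [[0, 0, -0.005], 0, 1],
  [[0, 0, -0.005], 0, 1],
  [[0, 0, -0.005], 0, 1],
])

```text
time: 9.05
position: [0.5426, 0.2185, 0.2975]
tool_rot: [[-0.953, -0.304, 0.0], [-0.304, 0.953, 0.0], [-0.0, 0.0, -1.0]]
wrist_force: [-2.3, -0.9, 0.8]
grip_width: 0.0215
gripper_force: 78.6
```

Call:
arm_command([
  [[0, 0, -0.005], 0, 1],
  [[0, 0, -0.005], 0, 1],
  [[0, 0, -0.005], 0, 1],
  [[0, 0, -0.005], 0, 1],
  [[0, 0, -0.005], 0, 1],
  [[0, 0, -0.005], 0, 1],
])

```text
time: 9.55
position: [0.5426, 0.2185, 0.2673]
tool_rot: [[-0.953, -0.304, -0.0], [-0.304, 0.953, -0.0], [0.0, 0.0, -1.0]]
wrist_force: [-1.6, -0.6, 0.5]
grip_width: 0.0213
gripper_force: 78.6
```

Call:
arm_command([
  [[0, 0, -0.005], 0, 1],
  [[0, 0, -0.005], 0, 1],
  [[0, 0, -0.005], 0, 1],
  [[0, 0, -0.005], 0, 1],
  [[0, 0, -0.005], 0, 1],
  [[0, 0, -0.005], 0, 1],
])

```text
time: 10.05
position: [0.5426, 0.2185, 0.2373]
tool_rot: [[-0.953, -0.304, -0.0], [-0.304, 0.953, 0.0], [0.0, 0.0, -1.0]]
wrist_force: [-1.4, -0.5, 0.6]
grip_width: 0.0216
gripper_force: 78.6
```

Call:
arm_command([
  [[0, 0, -0.005], 0, 1],
  [[0, 0, -0.005], 0, 1],
  [[0, 0, -0.005], 0, 1],
  [[0, 0, -0.005], 0, 1],
  [[0, 0, -0.005], 0, 1],
  [[0, 0, -0.005], 0, 1],
  [[0, 0, -0.005], 0, 1],
  [[0, 0, -0.005], 0, 1],
  [[0, 0, -0.005], 0, 1],
  [[0, 0, -0.005], 0, 1],
])

```text
time: 10.88
position: [0.5426, 0.2185, 0.1873]
tool_rot: [[-0.953, -0.304, 0.0], [-0.304, 0.953, 0.0], [-0.0, 0.0, -1.0]]
wrist_force: [-2.3, -0.3, 0.0]
grip_width: 0.0212
gripper_force: 78.8
```

Call:
arm_command([
  [[0, 0, -0.005], 0, 1],
  [[0, 0, -0.005], 0, 1],
  [[0, 0, -0.005], 0, 1],
  [[0, 0, -0.005], 0, 1],
  [[0, 0, -0.005], 0, 1],
  [[0, 0, -0.005], 0, 1],
  [[0, 0, -0.005], 0, 1],
  [[0, 0, -0.005], 0, 1],
  [[0, 0, -0.005], 0, 1],
  [[0, 0, 0], 0, 1],
])

```text
time: 11.72
position: [0.542, 0.2182, 0.1416]
tool_rot: [[-0.953, -0.304, -0.002], [-0.304, 0.953, -0.001], [0.002, -0.0, -1.0]]
wrist_force: [-2.1, -0.6, -2.3]
grip_width: 0.022
gripper_force: 78.7
```

Call:
arm_command([
  [[0, 0, -0.003], 0, 1],
  [[0, 0, -0.003], 0, 1],
  [[0, 0, -0.003], 0, 1],
  [[0, 0, -0.003], 0, 1],
  [[0, 0, 0], 0, 1],
  [[0, 0, 0], 0, 1],
])

```text
time: 12.22
position: [0.5421, 0.2183, 0.1303]
tool_rot: [[-0.953, -0.304, -0.001], [-0.304, 0.953, -0.0], [0.001, -0.0, -1.0]]
wrist_force: [-2.3, -0.5, -3.2]
grip_width: 0.0213
gripper_force: 78.7
```

Call:
arm_command([
  [[0, 0, -0.001], 0, 1],
  [[0, 0, -0.001], 0, 1],
  [[0, 0, -0.001], 0, 1],
  [[0, 0, 0], 0, 1],
])

```text
time: 12.55
position: [0.5428, 0.2186, 0.1279]
tool_rot: [[-0.953, -0.304, 0.0], [-0.304, 0.953, 0.0], [-0.0, 0.0, -1.0]]
wrist_force: [-2.0, 0.5, 0.2]
grip_width: 0.0213
gripper_force: 79.3
```

Call:
arm_command([
  [[0, 0, -0.001], 0, 1],
  [[0, 0, -0.001], 0, 1],
  [[0, 0, 0], 0, 1],
  [[0, 0, 0], 0, 1],
])

```text
time: 12.88
position: [0.5426, 0.2185, 0.1258]
tool_rot: [[-0.953, -0.304, -0.0], [-0.304, 0.953, 0.0], [0.0, 0.0, -1.0]]
wrist_force: [-1.1, -0.1, -0.8]
grip_width: 0.022
gripper_force: 79.3
```

Call:
arm_command([
  [[0, 0, -0.001], 0, 1],
  [[0, 0, -0.001], 0, 1],
  [[0, 0, 0], 0, 1],
  [[0, 0, 0], 0, 1],
])

```text
time: 13.22
position: [0.5425, 0.2185, 0.1237]
tool_rot: [[-0.953, -0.304, -0.0], [-0.304, 0.953, -0.0], [0.0, 0.0, -1.0]]
wrist_force: [-1.4, -0.6, -0.6]
grip_width: 0.022
gripper_force: 79.3
```

Call:
arm_command([
  [[0, 0, -0.001], 0, 1],
  [[0, 0, -0.001], 0, 1],
  [[0, 0, 0], 0, 1],
  [[0, 0, 0], 0, 1],
])

```text
time: 13.55
position: [0.5425, 0.2185, 0.1217]
tool_rot: [[-0.953, -0.304, -0.0], [-0.304, 0.953, -0.0], [0.0, 0.0, -1.0]]
wrist_force: [-1.3, -0.4, -0.6]
grip_width: 0.0215
gripper_force: 79.4
```

Quiet baseline at about -0.6 N.

Call:
arm_command([
  [[0, 0, -0.001], 0, 1],
  [[0, 0, -0.001], 0, 1],
  [[0, 0, 0], 0, 1],
  [[0, 0, 0], 0, 1],
])

```text
time: 13.88
position: [0.5425, 0.2185, 0.1197]
tool_rot: [[-0.953, -0.304, -0.0], [-0.304, 0.953, -0.0], [0.0, -0.0, -1.0]]
wrist_force: [-1.4, -1.0, -1.0]
grip_width: 0.0216
gripper_force: 79.3
```

Call:
arm_command([
  [[0, 0, -0.001], 0, 1],
  [[0, 0, -0.001], 0, 1],
  [[0, 0, 0], 0, 1],
  [[0, 0, 0], 0, 1],
])

```text
time: 14.22
position: [0.5424, 0.2184, 0.1176]
tool_rot: [[-0.953, -0.304, -0.0], [-0.304, 0.953, -0.0], [0.001, -0.0, -1.0]]
wrist_force: [-0.8, -0.1, -0.9]
grip_width: 0.0217
gripper_force: 78.7
```

Call:
arm_command([
  [[0, 0, -0.001], 0, 1],
  [[0, 0, -0.001], 0, 1],
  [[0, 0, 0], 0, 1],
  [[0, 0, 0], 0, 1],
])

```text
time: 14.55
position: [0.5425, 0.2185, 0.1157]
tool_rot: [[-0.953, -0.304, -0.0], [-0.304, 0.953, -0.0], [0.0, 0.0, -1.0]]
wrist_force: [-1.2, -0.7, -0.3]
grip_width: 0.0214
gripper_force: 78.7
```

Call:
arm_command([
  [[0, 0, -0.001], 0, 1],
  [[0, 0, -0.001], 0, 1],
  [[0, 0, 0], 0, 1],
  [[0, 0, 0], 0, 1],
])

```text
time: 14.88
position: [0.5423, 0.2184, 0.1136]
tool_rot: [[-0.953, -0.304, -0.001], [-0.304, 0.953, -0.0], [0.001, -0.0, -1.0]]
wrist_force: [-1.1, -0.8, -0.7]
grip_width: 0.0217
gripper_force: 78.7
```

Call:
arm_command([
  [[0, 0, -0.001], 0, 1],
  [[0, 0, -0.001], 0, 1],
  [[0, 0, 0], 0, 1],
  [[0, 0, 0], 0, 1],
])

```text
time: 15.22
position: [0.5425, 0.2185, 0.1119]
tool_rot: [[-0.953, -0.304, -0.0], [-0.304, 0.953, 0.0], [0.0, 0.0, -1.0]]
wrist_force: [-3.7, -1.1, 1.8]
grip_width: 0.0216
gripper_force: 78.8
```

Call:
arm_command([
  [[0, 0, -0.0005], 0, 1],
  [[0, 0, -0.0005], 0, 1],
  [[0, 0, 0], 0, 1],
  [[0, 0, 0], 0, 1],
])

```text
time: 15.55
position: [0.5428, 0.2185, 0.1114]
tool_rot: [[-0.953, -0.304, 0.001], [-0.304, 0.953, 0.0], [-0.001, 0.0, -1.0]]
wrist_force: [-4.0, -1.1, 7.5]
grip_width: 0.0219
gripper_force: 79.2
```

```bash
python3 - <<'E'
from h import *
s=sensors.observe();R=np.array(s["tool_rot"]);print(s["wrist_force"],s["ft_torque"],"tool F,T",R.T@s["wrist_force"],R.T@s["ft_torque"],s["position"])
E
```

```text
[-3.9993471  -1.08319851  7.48908497] [-0.17376239  0.59635497 -0.0038598 ] tool F,T [ 4.13460929  0.18577806 -7.49166086] [-0.0158614   0.62095104  0.00396701] [0.54280894 0.21853813 0.11137783]
```

Call:
arm_command([
  [[0, 0, 0.001], 0, 1],
  [[0, 0, 0.001], 0, 1],
  [[0, 0, 0.001], 0, 1],
  [[0, 0, 0], 0, 1],
  [[0, 0, 0], 0, 1],
])

```text
time: 15.97
position: [0.5427, 0.2185, 0.1137]
tool_rot: [[-0.953, -0.304, 0.0], [-0.304, 0.953, -0.0], [-0.0, -0.0, -1.0]]
wrist_force: [-1.9, -0.8, -0.2]
grip_width: 0.0215
gripper_force: 78.9
```

```bash
python3 - <<'E'
from h import *
s=sensors.observe();R=np.array(s["tool_rot"]);print("tool F,T",R.T@s["wrist_force"],R.T@s["ft_torque"],s["position"])
E
```

```text
tool F,T [ 2.10471871 -0.20824353  0.18490561] [ 0.04121823  0.23849718 -0.01844867] [0.5426907  0.21848584 0.11372457]
```

```bash
python3 - <<'E'
from h import *
p=viewer.camera_params("wrist"); w=viewer.snapshot("wrist"); cv2.imwrite("pics/w3.png",w[:,:,::-1])
v=[0.55784,0.22327,0.31376]; R=cv2.Rodrigues(np.array([0,0,v[2]]))[0]
L=np.array([[-65,115,159],[-65,-115,159],[-65,0,159]])/1e3
print(proj(p,L@R.T+[v[0],v[1],0]).round(1))
E
```

```text
[[ 848.2  270.7]
 [-198.7  274.6]
 [ 323.7  272.7]]
```

View pics/w3.png

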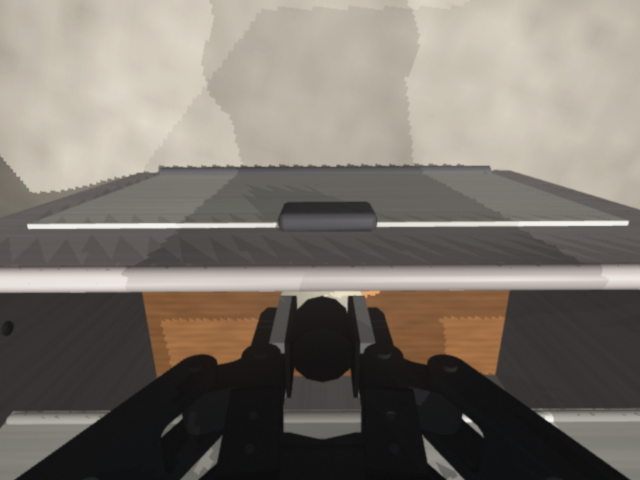

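The open flap lets the camera see the cardboard: its side edges are at columns 143 and 508 on row 292. That gives its height.

```bash
python3 - <<'E'
from h import *
p=viewer.camera_params("wrist")
v=[0.55784,0.22327,0.31376]; R=cv2.Rodrigues(np.array([0,0,v[2]]))[0]
for z in(8,15,20,25,30,35,42):
    L=np.array([[x,y,z] for x in(-60,63.5) for y in(112,-112)])/1e3
    q=proj(p,L@R.T+[v[0],v[1],0]); 
    # side-edge columns at row 292
    f=lambda a,b,r:a[0]+(b[0]-a[0])*(r-a[1])/(b[1]-a[1])
    print(z,q[2:].round(0).tolist(),[round(f(q[i],q[i+2],r)) for r in(292,360) for i in(0,1)])
E
```

```text
8 [[481.0, 352.0], [166.0, 353.0]] [490, 156, 480, 167]
15 [[485.0, 359.0], [162.0, 360.0]] [495, 151, 485, 162]
20 [[488.0, 363.0], [159.0, 364.0]] [499, 147, 488, 158]
25 [[491.0, 368.0], [156.0, 369.0]] [504, 142, 492, 154]
30 [[494.0, 373.0], [153.0, 374.0]] [508, 138, 496, 150]
35 [[498.0, 378.0], [149.0, 379.0]] [513, 133, 501, 146]
42 [[503.0, 385.0], [144.0, 387.0]] [520, 126, 507, 139]
```

Width and back edge give a cardboard height of 27–31 mm, matching the contact at foot height of about 30 mm. So it is the cardboard, not the lip. Setting down lightly and releasing.

Call:
arm_command([
  [[0, 0, -0.001], 0, 1],
  [[0, 0, -0.0005], 0, 1],
  [[0, 0, -0.0005], 0, 1],
  [[0, 0, 0], 0, 1],
  [[0, 0, 0], 0, 1],
])

```text
time: 16.43
position: [0.5427, 0.2186, 0.112]
tool_rot: [[-0.953, -0.304, 0.0], [-0.304, 0.953, 0.0], [-0.0, 0.0, -1.0]]
wrist_force: [-3.8, -0.5, 3.3]
grip_width: 0.0217
gripper_force: 78.9
```

Call:
arm_command([
  [[0, 0, 0], 0, 0.3],
  [[0, 0, 0], 0, 0.2],
  [[0, 0, 0], 0, 0.1],
  [[0, 0, 0], 0, 0],
  [[0, 0, 0], 0, -0.2],
  [[0, 0, 0], 0, -0.3],
  [[0, 0, 0], 0, -0.3],
  [[0, 0, 0], 0, -0.3],
  [[0, 0, 0], 0, -0.3],
], newtons=20)

```text
time: 17.18
position: [0.5426, 0.2185, 0.1118]
tool_rot: [[-0.953, -0.304, 0.0], [-0.304, 0.953, 0.0], [-0.0, 0.0, -1.0]]
wrist_force: [-1.8, -1.2, 3.2]
grip_width: 0.0553
gripper_force: 0.0
```

```bash
python3 - <<'E'
from h import *
w=viewer.snapshot("wrist"); cv2.imwrite("pics/w4.png",w[200:480,60:580,::-1])
E
```

```text
(no output)
```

View pics/w4.png

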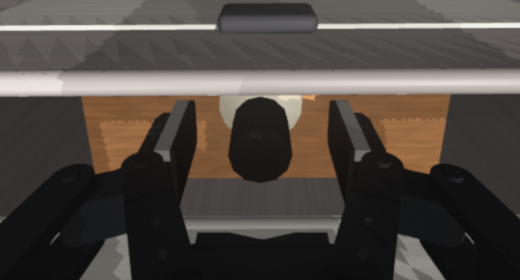

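The bottle stands free between the open fingers. Withdrawing straight up.

Call:
arm_command([
  [[0, 0, 0.004], 0, -0.3],
  [[0, 0, 0.006], 0, -0.3],
  [[0, 0, 0.008], 0, -0.3],
  [[0, 0, 0.01], 0, -0.3],
  [[0, 0, 0.012], 0, -0.3],
  [[0, 0, 0.012], 0, -0.3],
  [[0, 0, 0.012], 0, -0.3],
  [[0, 0, 0.012], 0, -0.3],
  [[0, 0, 0.012], 0, -0.3],
  [[0, 0, 0.012], 0, -0.3],
  [[0, 0, 0.012], 0, -0.3],
  [[0, 0, 0.012], 0, -0.3],
])

```text
time: 18.23
position: [0.5428, 0.2186, 0.2378]
tool_rot: [[-0.953, -0.304, 0.001], [-0.304, 0.953, 0.001], [-0.001, 0.0, -1.0]]
wrist_force: [-2.0, -0.6, 0.3]
grip_width: 0.0554
gripper_force: 0.6
```

Call:
arm_command([
  [[0, 0, 0.012], 0, -0.3],
  [[0, 0, 0.012], 0, -0.3],
  [[0, 0, 0.012], 0, -0.3],
  [[0, 0, 0.012], 0, -0.3],
  [[0, 0, 0.015], 0, -0.3],
  [[0, 0, 0.015], 0, -0.3],
  [[0, 0, 0.015], 0, -0.3],
  [[0, 0, 0.015], 0, -0.3],
  [[0, 0, 0.015], 0, -0.3],
  [[0, 0, 0.015], 0, -0.3],
  [[0, 0, 0.015], 0, -0.3],
  [[0, 0, 0], 0, -0.3],
  [[0, 0, 0], 0, -0.3],
  [[0, 0, 0], 0, -0.3],
  [[0, 0, 0], 0, -0.3],
  [[0, 0, 0], 0, -0.3],
  [[0, 0, 0], 0, -0.3],
])

```text
time: 19.65
position: [0.5425, 0.2184, 0.3883]
tool_rot: [[-0.953, -0.304, -0.001], [-0.304, 0.953, -0.0], [0.001, -0.0, -1.0]]
wrist_force: [-0.3, -0.5, -0.8]
grip_width: 0.0556
gripper_force: 0.0
```

```bash
python3 - <<'E'
from h import *
w=viewer.snapshot("wrist"); t=viewer.snapshot("top"); cv2.imwrite("pics/end.png",np.hstack([cv2.resize(w,(400,300)),t[110:410,150:550]])[:,:,::-1])
E
```

```text
(no output)
```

View pics/end.png

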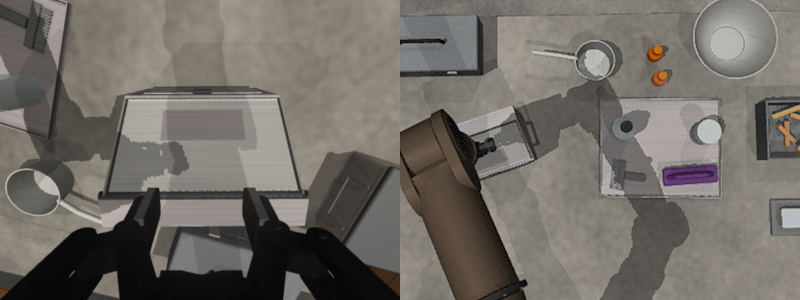

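The flap looks fully shut, the same as before, and everything else is in place. Handing in.

```bash
python3 -c "
from station import order
print(order.hand_in())"
```

```text
the job is handed in; nothing more can be done
None
```

The job is handed in, verdict not shown: the bottle was set down at about 3 N (at most about 8 N on first contact) and last seen standing on the cardboard, which lies about 30 mm up; the flap looks shut again and nothing else on the bench appears to have moved.

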